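# Clip a blank plate down on the engraver bed

### The arm

A 6-joint arm with a two-finger parallel gripper is mounted at the origin on the work surface. World frame = base frame: x ahead of the robot, y to its left, z up, the work surface at z = 0. Lengths are in m, angles in degrees, forces in N, time in s.
With the tool pointing down it reaches from about 0.4 to 0.825 m from the base axis. Payload 7 kg.
Tool frame: the origin (TCP) lies at the centre of the arm's flange, where the gripper is bolted on; the fingertips stand 178 mm ahead of it and the grasp point (between the pads) lies 159 mm ahead of it (tip_reach is the distance from the TCP to the fingertips, in m); z points along the fingers, y is the line along which they close (so a half turn about z gives the same grasp; the last joint's range is limited). The gripper opens to 88 mm and grips with 3 to 60 N. Pads are 19 mm wide; open, the fingers measure 130 mm over their backs; the gripper's body (78 mm by 193 mm) begins 47 mm behind the grasp point.
Start: joints at [-50.3, 20.546, 0.682, 0, -70.136, -16.507], TCP at [0.266, -0.62, 0.405] pointing down, gripper open.
Joint ranges: [-176.03, 176.03], [-82.01, 121.73], [-58.28, 71.71], [-173.87, 95.51], [-174.79, -0.11], [-173.66, 173.66]. Speed limits (degrees/s): [136.94, 136.94, 172.46, 180, 180, 180].

### API

Orientations are given as [roll, pitch, yaw] about the fixed x, y, z axes, in that order (R = Rz(yaw) Ry(pitch) Rx(roll)).
In Python, from plant import * gives the robot as it stands.
- The arm moves only by the shell command python3 -m handwheel 'ROWS'. ROWS is JSON, a list of rows, each a list of 7 numbers: the opening, from -1 (shut) to 1 (fully open), then the shift along the tool's x, y, z as a fraction of full scale, then the turn, a rotation vector about the tool's x, y, z as a fraction of full scale. A call has 1 to 5 rows; each row shifts and turns the commanded pose from where the row before left it, along the tool's axes as they then stand; what a row does not reach is not made up. Full scale, the value 1, is 0.025 m for a shift and 6 degrees for a turn. A row lasts 1/8 s, in which the tool goes at most 62.5 mm and 10.7 degrees, less where a joint would pass 70% of its speed; a pose out of reach is approached as far as the arm can. A call with a number of a shift or a turn outside -1 to 1 is refused whole. A call with a gripper value outside its range is refused whole. The fingers move at their own pace and stop on an object; the grip force is fixed at half the most. Time passes only in rows, so rows that do not move let the fingers close. It gives the time, the measured TCP pose, the force, the opening and the grip force at its end, in the units of the state.
- get_obs(): the state, without advancing time (a new reading comes with each control period).
- snapshot(name): name is "scene" or "top"; returns a dict with "color" (400x640x3 uint8, red, green, blue), "fx", "fy", "cx", "cy" (pixels), "R" (3x3) and "t" (3): a world point X has camera coordinates R X + t. Camera axes: x right, y down, z forward; pixel columns grow to the right and rows downward; lengths in m; the calibration is good to about 2 mm. A picture is of the moment at which its call begins. There is no depth.
- close_job(): hands the job in; it is judged then, once.
The state is a dict: "clock": time; "joint_pos": joint angles; "qvel": joint speeds; "tau": joint torques, N m; "tool_pos": TCP position; "orientation": TCP orientation; "force": force on the tool from outside, world axes, zero at the start; "moment": the same for the moment, N m; "opening": finger opening in m; "gripper_force": force on a finger pad.
Only numpy, scipy, OpenCV 4.12 (cv2) and the standard library are available. Lean on these libraries where they do the work, as an engineer would, in place of code of your own. Each camera call takes 0.05 s, during which the arm holds its last target. There are 200 camera calls.

### The job

Load the long blank plate into the desktop engraving machine: lift the sprung hold-down clip by its cross bar until it stays up by itself, slide the plate flat along the bed under the raised clip and push it gently but firmly home, diagonally into the corner, so that it is pressed against the end stop and the side fence at once. Then take hold of the bar again and lower the clip under control onto the plate, without letting it snap down, so that the clip holds the plate in that corner. Force nothing, and leave the other things on the bench where they are.

Things in the scene. Friction and masses are not known exactly. Their poses are not given: they have to be found in the camera images.
- engraver: Desktop engraver fixed on the bench (490 x 270 x 215 mm). Origin on the bench surface; x runs from the loading end to the bridge (the way a plate slides in), y to the left of that, z up. Flat bed: top 55 mm above the bench, x -120 to +100 mm, y -90 to +90 mm. End stop and side fence on it form a corner. Bridge and spindle begin at x = +125 mm.
- end_stop: Dark steel bar 70 mm long (y -37 to +33 mm), 10 mm thick, 8 mm high, fixed across the bed. Origin at bed level in the middle of its contact face, which looks to -x (the loading end); axes parallel to the engraver's. The home plate's end touches this face.
- side_fence: Dark steel bar 60 mm long in x, 12 mm thick, 8 mm high, fixed on the bed, ending at the end stop's face. Origin at bed level in the middle of its contact face, which looks to +y; axes parallel to the engraver's. The home plate's long side touches it along the leading 60 mm.
- clip (a joint): Hinge of the sprung clip, rad: 0 = down on the bare bed (start), about 0.08 = down on the plate, 0.72 = fully up (foot 54 mm above the bed). Over-centre spring: below 0.36 it pulls shut (about 6 N at the bar when down, fading to none at 0.36), above 0.36 it pulls open as strongly and keeps the clip up. Unless the bar is held while lowering, it snaps shut past centre.
- clip_hinge (a point): Middle of the clip's hinge axis: 16 mm above the bed, 15 mm beyond (+x of) the end stop's face, on the home plate's centre line. The axis is parallel to the engraver's y.
- clip_bar: Grip at the clip's free end: round steel cross bar, 12 mm diameter, 34 mm long along the engraver's y, flat ends. Origin at its centre: with the clip at 0, 95 mm to -x of the hinge axis and 6 mm above it; it swings up and towards the bridge. Can be pinched by its two ends from straight above, and then turns between the fingers as the clip swings. The leaf behind it is 20 to 24 mm wide.
- clip_foot: Rounded foot of the clip that bears on the plate: 22 mm wide, 4 mm radius, 75 mm from the hinge axis. Origin at its centre. Down on the plate it presses about 6 N by its spring.
- blank: Long black engraving-laminate plate 150 x 50 x 6 mm, about 60 g, flat on the bench, a hole mark near each end. Origin at the centre of its underside, x along its length, z up. Either end may lead. Held across its width 20 to 30 mm from its trailing end, the gripper clears the raised clip and the fence. When home its origin is 75 mm to -x of the stop's face and 25 mm to +y of the fence's face.
- short_tag: Bystander: small tag of the same black laminate, 70 x 30 x 6 mm.
- square_tag: Bystander: square tag of the same black laminate, 75 x 75 x 6 mm.
- collet_spanner: Bystander: flat dark steel spanner about 70 x 22 x 4 mm, lying on the engraver's bed beyond the side fence.
- screwdriver: Bystander: screwdriver 170 mm long.
- chip_brush: Bystander: brush 170 mm long with wooden handle.
- tape_roll: Bystander: roll of brown packing tape, 110 mm diameter, 48 mm high.
- oil_jar: Bystander: small closed jar, 52 mm diameter, 65 mm high.
Not all that is in view belongs to the job. Leave any orange look-alike of the blank alone.

How it is judged (in metres and radians):
On the way, in this order (a step that is already met when the one before it is completed fails the run):
1. the clip is lifted over centre and is up (above 0.6 rad) (value of joint clip above 0.6 rad), for 0.2 s.
2. the plate lies on the bed under the raised clip and is pressed into the corner, bearing on the end stop and on the side fence at once (more than 1.5 N each) (value of joint clip above 0.55 rad and contact force between blank and end_stop above 1.5 N and contact force between blank and side_fence above 1.5 N and z of blank in the frame of end_stop between -0.003 and 0.009 m), for 0.1 s.
3. the clip bears on the plate (more than 1 N) while the fingers still hold its bar (contact force between clip_foot and blank above 1 N and contact force between the fingers and clip_bar above 1 N), for 0.1 s.
At the end, for the whole second after the job is handed in: The clip is down and presses on the plate by its own spring (more than 3 N, joint below 0.13 rad); the plate lies flat on the bed at rest, within 2.5 mm of home against both the end stop and the side fence and parallel to the engraver's x axis within 0.05 rad (x of blank in the frame of end_stop between -0.0775 and -0.0725 m and y of blank in the frame of side_fence between 0.0225 and 0.0275 m and angle between the x axis of blank and the x axis of engraver, either way round below 0.05 rad and (angle between blank's own z axis and vertical below 0.04 rad or angle between blank's own z axis and vertical above 3.1 rad) and z of blank in the frame of end_stop between -0.003 and 0.009 m and contact force between clip_foot and blank above 3 N and value of joint clip below 0.13 rad and linear speed of blank below 0.01 m/s and velocity of joint clip below 0.1 rad/s); the robot touches nothing.
It fails at once if the plate is forced against the end stop (over 12 N) (contact force between blank and end_stop above 12 N).
It fails at once if the plate is forced against the side fence (over 12 N) (contact force between blank and side_fence above 12 N).
It fails at once if the clip is forced down on the plate (over 18 N) (contact force between clip_foot and blank above 18 N).
It fails at once if the clip snaps down: faster than 2.5 rad/s while still above 0.2 rad (value of joint clip above 0.2 rad and velocity of joint clip below -2.5 rad/s).
It fails at once if another thing on the bench or bed is disturbed (moved over 20 mm) (distance of any of short_tag, square_tag, collet_spanner, screwdriver, chip_brush, tape_roll, oil_jar from where it was at the start of the episode above 0.02 m).
It also fails if it takes over 72 s, if anything falls off the work surface, if the arm or the gripper's body presses on something with over 40 N, if the wrist force passes 120 N, or if a joint passes its speed limit or range.

## Working session

There is one attempt and no reset: what is moved stays moved. The work goes in short steps, Python scripts to look and compute and a shell command to move; the robot and the scene stay as the last step left them, time stands still between calls to the robot, and variables do not carry over. Pictures are saved under pics/ and viewed, at most 10 in all, crops included, and the job is handed in when it is done.

```bash
mkdir -p pics; ls; python3 - <<'E'
from plant import *
import cv2
for n in("scene","top"):
    s=snapshot(n); cv2.imwrite(f"pics/{n}0.png",s["color"][:,:,::-1]); print(n,s["fx"],s["fy"],s["cx"],s["cy"],s["R"],s["t"])
print(get_obs())
E
```

```text
pics
scene 411.6080467081859 411.6080467081859 323.01532347218216 201.86851369438256 [[ 0.86572648  0.50035987 -0.01255637]
 [ 0.4152988  -0.73210318 -0.53995541]
 [-0.27936458  0.46223905 -0.84159996]] [-0.53933447 -0.01554459  0.99298704]
top 391.5636469813925 391.5636469813925 315.70251476331276 197.1217494483626 [[-0.02269537 -0.99961509  0.01595573]
 [-0.99817018  0.02176207 -0.05641539]
 [ 0.05604644 -0.01720691 -0.99827988]] [0.2236333  0.48244375 0.99705888]
{'clock': 0.1, 'joint_pos': array([-5.02999000e+01,  2.05888936e+01,  6.39655189e-01, -1.67044390e-02,
       -7.01351452e+01, -1.65063195e+01]), 'qvel': array([-0.09036434, -0.10277192,  0.14282247,  0.04967013, -0.02712632,
        0.06160376]), 'tau': array([-1.50765412e-03, -5.84163094e+01,  2.93750703e+01,  7.01554611e+00,
        1.01432719e-02, -8.13707015e-05]), 'tool_pos': array([ 0.26577248, -0.62030249,  0.40380658]), 'orientation': array([ 1.79914632e+02, -8.92038825e-03, -1.56811901e+02]), 'force': array([-0.15302812,  0.07722223, -0.5844557 ]), 'moment': array([0.05844609, 0.00648164, 0.07871107]), 'gripper_force': 0.0, 'opening': 0.08760618580521892}
```

View pics/top0.png

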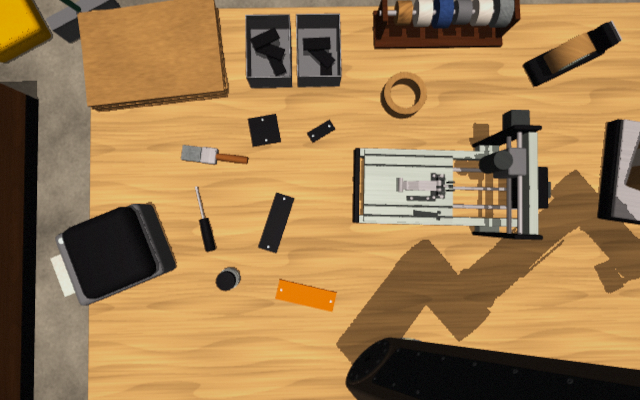

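View pics/scene0.png

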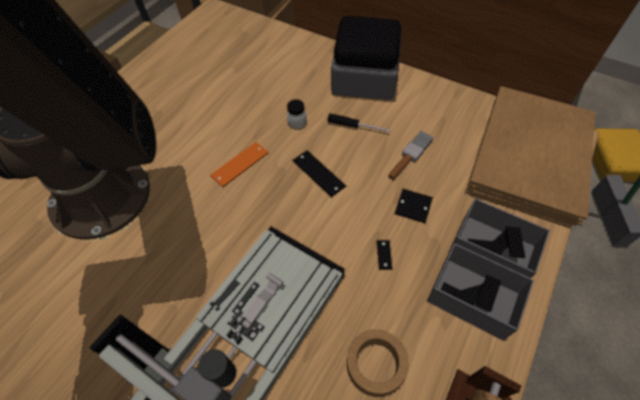

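The top view shows the long black blank at about (276,223), and the engraver with its loading end at about (357,187), its clip bar near (398,185) and its bridge near (510,180). I'll zoom in on the bed and blank in both views.

```bash
python3 - <<'E'
import cv2,numpy as np
a=cv2.imread("pics/top0.png")[140:235,345:475]; b=cv2.imread("pics/scene0.png")[220:375,195:350]
a=cv2.resize(a,None,fx=6,fy=6,interpolation=cv2.INTER_CUBIC)
b=cv2.resize(b,None,fx=3.8,fy=3.8,interpolation=cv2.INTER_CUBIC)
cv2.imwrite("pics/ca.png",a);cv2.imwrite("pics/cb.png",cv2.convertScaleAbs(b,alpha=1.4))
print(a.shape,b.shape)
E
```

```text
(570, 780, 3) (589, 589, 3)
```

View pics/ca.png

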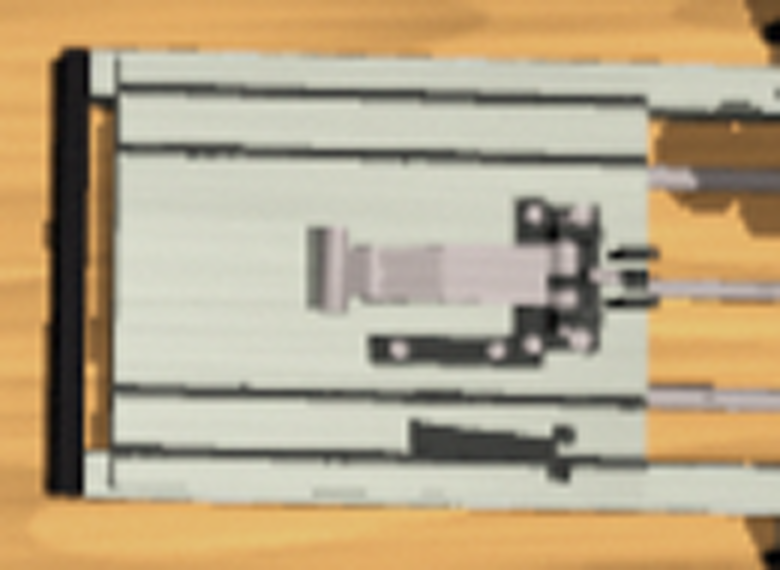

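View pics/cb.png

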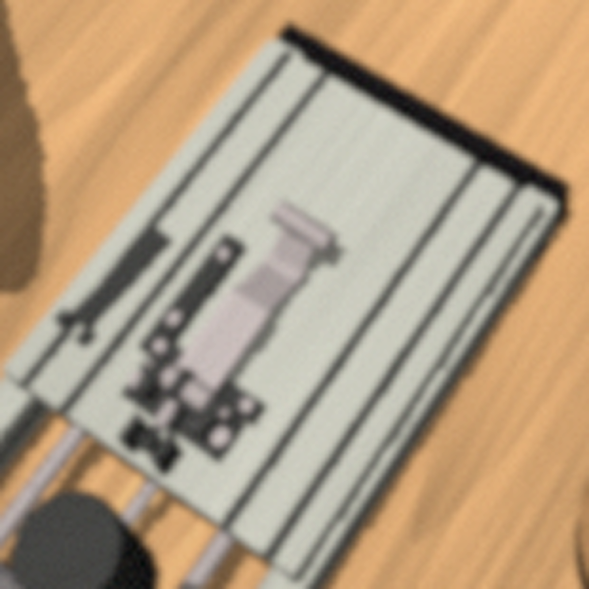

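The crops show the stop face at about x=515 in the top crop, the fence face at y≈337, the bar at about (322,269), and the grooves parallel to the bed's x axis. Next I'll turn these into world positions.

```bash
cat > h.py <<'E'
from plant import *
import numpy as np, cv2
def ray(s,uv,z):
    d=s["R"].T@np.array([(uv[0]-s["cx"])/s["fx"],(uv[1]-s["cy"])/s["fy"],1.]); o=-s["R"].T@s["t"]
    return (o+d*(z-o[2])/d[2])
def proj(s,X):
    p=s["R"]@X+s["t"]; return np.array([s["fx"]*p[0]/p[2]+s["cx"],s["fy"]*p[1]/p[2]+s["cy"]])
def blank(s,z,box):
    x0,y0,x1,y1=box; m=(s["color"][y0:y1,x0:x1].max(2)<70).astype(np.uint8)
    n,l,st,c=cv2.connectedComponentsWithStats(m); k=1+np.argmax(st[1:,4])
    q=cv2.findContours((l==k).astype(np.uint8),0,cv2.CHAIN_APPROX_NONE)[0][0][:,0]+[x0,y0]
    P=np.array([ray(s,p,z)[:2] for p in q]); r=cv2.minAreaRect((P*1000).astype(np.float32))
    b=cv2.boxPoints(r); e=[b[1]-b[0],b[2]-b[1]]; L=max(e,key=np.linalg.norm)
    return np.round(r[0],1),np.round(r[1],1),np.degrees(np.arctan2(L[1],L[0]))
E
python3 - <<'E'
from h import *
np.set_printoptions(precision=4,suppress=True)
s=snapshot("top"); f=lambda x,y,z: ray(s,((x+.5)/6-.5+345,(y+.5)/6-.5+140),z)
for a,b in(((118,148),(645,158)),((115,387),(645,402)),((120,88),(645,100))):
    A,B=f(*a,.055),f(*b,.055); d=B-A; print("groove",A,B,np.degrees(np.arctan2(d[1],d[0])))
print("stop face ends",f(515,200,.063),f(515,365,.063))
print("fence face",f(370,334,.063),f(512,339,.063))
print("bar ends",f(322,227,.077),f(322,312,.077))
print("bed front/back mid",f(115,270,.055),f(648,280,.055))
print("blank top",blank(s,.006,(255,185,300,260)))
s2=snapshot("scene"); print("blank scene",blank(s2,.006,(285,145,355,200)))
g=lambda x,y,z: ray(s2,((x+.5)/3.8-.5+195,(y+.5)/3.8-.5+220),z)
print("scene bar ends (277,213)(333,245)",g(277,213,.083),g(333,245,.083))
print("scene fence near end",g(218,240,.063))
E
```

```text
groove [0.564  0.0912 0.055 ] [ 0.5553 -0.1279  0.055 ] -92.26347342555476
groove [0.4651 0.0954 0.055 ] [ 0.454  -0.1236  0.055 ] -92.8843162999271
groove [0.589  0.0896 0.055 ] [ 0.5796 -0.1289  0.055 ] -92.46503364365203
stop face ends [ 0.538  -0.0705  0.063 ] [ 0.4702 -0.0678  0.063 ]
fence face [ 0.4842 -0.0087  0.063 ] [ 0.4809 -0.067   0.063 ]
bar ends [0.5271 0.0127 0.077 ] [0.4927 0.0139 0.077 ]
bed front/back mid [0.5134 0.094  0.055 ] [ 0.5045 -0.127   0.055 ]
blank top (array([424.7, 316.4]), array([ 48.1, 147. ]), np.float32(-19.37119))
blank scene (array([427.1, 315.3]), array([ 49.3, 147.3]), np.float32(-19.23423))
scene bar ends (277,213)(333,245) [0.4976 0.0069 0.083 ] [0.5314 0.0067 0.083 ]
scene fence near end [ 0.4727 -0.0147  0.063 ]
```

```bash
python3 -m handwheel '[[1,0,0,-0.5,0,0,-1],[1,0,0,-0.5,0,0,-1],[1,0,0,-0.5,0,0,-1],[1,0,0,-0.5,0,0,-1],[1,0,0,-0.5,0,0,-1]]'
python3 -m handwheel '[[1,0,0,0,0,0,-1],[1,0,0,0,0,0,-1],[1,0,0,0,0,0,-1],[1,0,0,0,0,0,-1],[1,0,0,0,0,0,-1]]'
python3 -m handwheel '[[1,-0.5,-0.15,0,0,0,-0.72],[1,-1,-0.33,0,0,0,0],[1,-1,-0.33,0,0,0,0],[1,-1,-0.33,0,0,0,0],[1,-1,-0.33,0,0,0,0]]'
```

```text
clock: 0.82
tool_pos: [0.2658, -0.6204, 0.4673]
orientation: [180.0, 0.0, -126.6]
force: [-0.4, -0.4, -0.3]
opening: 0.0874
gripper_force: 0.0
clock: 1.45
tool_pos: [0.2658, -0.6204, 0.4669]
orientation: [180.0, 0.0, -96.6]
force: [0.3, 0.5, 0.0]
opening: 0.0877
gripper_force: 0.0
clock: 2.08
tool_pos: [0.3085, -0.5091, 0.467]
orientation: [180.0, 0.0, -92.5]
force: [-0.7, -1.3, -0.0]
opening: 0.0878
gripper_force: 0.0
```

```bash
python3 -m handwheel '[[1,-1,-0.34,0,0,0,0],[1,-1,-0.34,0,0,0,0],[1,-1,-0.34,0,0,0,0],[1,-1,-0.34,0,0,0,0],[1,-1,-0.34,0,0,0,0]]'
python3 -m handwheel '[[1,-1,-0.34,0,0,0,0],[1,-1,-0.34,0,0,0,0],[1,-1,-0.34,0,0,0,0],[1,-1,-0.34,0,0,0,0],[1,-1,-0.34,0,0,0,0]]'
python3 -m handwheel '[[1,-1,-0.34,0,0,0,0],[1,-1,-0.34,0,0,0,0],[1,-1,-0.34,0,0,0,0],[1,-1,-0.34,0,0,0,0],[1,-1,-0.34,0,0,0,0]]'
python3 -m handwheel '[[1,-1,-0.34,0,0,0,0],[1,-1,-0.34,0,0,0,0],[1,-1,-0.34,0,0,0,0],[1,-1,-0.34,0.5,0,0,0],[1,-1,-0.34,1,0,0,0]]'
python3 -m handwheel '[[1,-1,-0.34,1,0,0,0],[1,-0.2,0,1,0,0,0],[1,0,0,1,0,0,0],[1,0,0,1,0,0,0],[0,0,0,0.5,0,0,0]]'
python3 - <<'E'
from h import *
s=snapshot("scene"); c=s["color"][170:380,170:400,::-1]
cv2.imwrite("pics/s1.png",cv2.convertScaleAbs(cv2.resize(c,None,fx=2.8,fy=2.8,interpolation=2),alpha=1.3))
E
```

```text
clock: 2.7
tool_pos: [0.3563, -0.3861, 0.4671]
orientation: [180.0, 0.0, -92.5]
force: [0.4, 0.3, -0.6]
opening: 0.0878
gripper_force: 0.0
clock: 3.32
tool_pos: [0.4042, -0.2631, 0.4671]
orientation: [-180.0, 0.0, -92.5]
force: [0.7, 0.6, 0.5]
opening: 0.0876
gripper_force: 0.0
clock: 3.95
tool_pos: [0.452, -0.14, 0.4672]
orientation: [-180.0, 0.0, -92.5]
force: [-0.0, 0.8, 0.3]
opening: 0.0877
gripper_force: 0.0
clock: 4.58
tool_pos: [0.5002, -0.0169, 0.4301]
orientation: [-179.9, 0.0, -92.5]
force: [0.3, 0.8, -0.5]
opening: 0.0875
gripper_force: 0.0
clock: 5.2
tool_pos: [0.5093, 0.0117, 0.3159]
orientation: [179.9, -0.0, -92.5]
force: [0.4, -0.2, -0.3]
opening: 0.0825
gripper_force: 0.0
```

View pics/s1.png

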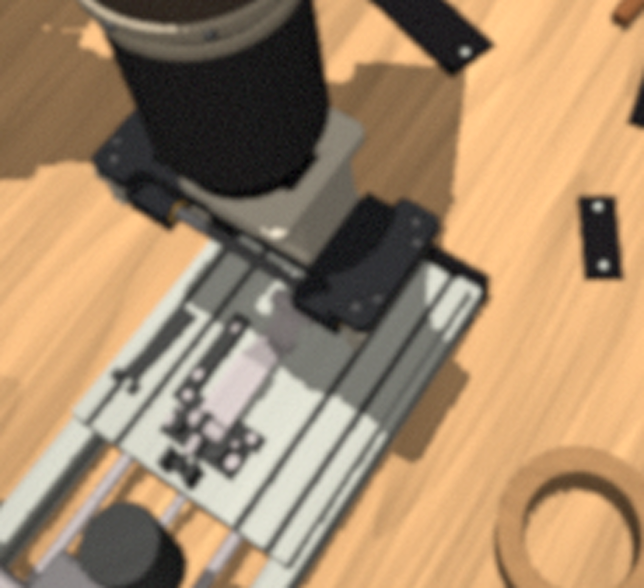

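The picture shows the fingers straddling the bar, near (285,315) in the crop. I'll descend and pinch.

```bash
python3 -m handwheel '[[0.2,0,0,0.8,0,0,0],[0.2,0,0,0.8,0,0,0],[0.2,0,0,0.8,0,0,0],[0.2,0,0,0.6,0,0,0],[0.2,0,0,0,0,0,0]]'
python3 -m handwheel '[[-1,0,0,0,0,0,0],[-1,0,0,0,0,0,0],[-1,0,0,0,0,0,0],[-1,0,0,0,0,0,0]]'
```

```text
clock: 5.88
tool_pos: [0.5095, 0.0117, 0.2417]
orientation: [179.9, -0.0, -92.5]
force: [0.7, 0.1, -0.3]
opening: 0.0529
gripper_force: 0.0
clock: 6.38
tool_pos: [0.5094, 0.0119, 0.2427]
orientation: [-180.0, 0.0, -92.5]
force: [-4.0, 2.7, 6.8]
opening: 0.0336
gripper_force: 30.0
```

```bash
python3 -m handwheel '[[-1,0.05,0,-0.42,0,0,0],[-1,0.09,0,-0.39,0,0,0],[-1,0.13,0,-0.38,0,0,0]]'
python3 -m handwheel '[[-1,0.17,0,-0.36,0,0,0],[-1,0.21,0,-0.34,0,0,0],[-1,0.24,0,-0.32,0,0,0],[-1,0.18,0,-0.2,0,0,0],[-1,0,0,0,0,0,0]]'
```

```text
clock: 6.75
tool_pos: [0.5091, 0.0049, 0.2726]
orientation: [180.0, 0.0, -92.5]
force: [-1.4, 1.3, -3.7]
opening: 0.0336
gripper_force: 30.0
clock: 7.38
tool_pos: [0.5082, -0.0159, 0.3034]
orientation: [-180.0, -0.0, -92.5]
force: [-5.4, 0.6, 5.5]
opening: 0.0335
gripper_force: 30.0
```

```bash
python3 -m handwheel '[[-1,0,0,0,0,0,0],[0.3,0,0,0,0,0,0],[0.3,0,0,0,0,0,0]]'
python3 -m handwheel '[[0.3,0,0,-0.6,0,0,0],[0.3,0,0,-1,0,0,0],[0.3,0,0,-1,0,0,0],[0.3,-0.98,0.413,-0.4,0,0,0],[0.5,-0.98,0.413,0,0,0,0]]'
python3 -m handwheel '[[0.5,-0.98,0.413,0,0,0,0],[0.5,-0.98,0.413,0,0,0,0],[0.5,-0.98,0.413,0,0,0,0],[0.5,-0.98,0.413,0,0,0,0],[0.5,-0.98,0.413,0,0,0,0]]'
python3 -m handwheel '[[0.5,-0.98,0.413,0,0,0,0],[0.5,-0.98,0.413,0,0,0,0],[0.5,-0.98,0.413,0,0,0,0],[0.5,-0.98,0.413,0,0,0,0],[0.5,-0.98,0.413,0,0,0,0]]'
python3 -m handwheel '[[0.5,-0.98,0.413,0,0,0,-1],[0.5,0,0,0,0,0,-1],[0.5,0,0,0,0,0,-1],[0.5,0,0,0,0,0,-1],[0.5,0,0,0,0,0,-1]]'
python3 -m handwheel '[[0.5,0,0,0.6,0,0,-1],[0.5,0,0,0.6,0,0,-1],[0.5,0,0,0.6,0,0,-1],[0.5,0,0,0.6,0,0,-1],[0.5,0,0,0.6,0,0,-1]]'
python3 -m handwheel '[[0.5,0,0,0,0,0,-1],[0.5,0,0,0,0,0,-1],[0.5,0,0,0,0,0,-0.2],[0.5,0,0,0,0,0,0]]'
python3 - <<'E'
from h import *
s=snapshot("scene"); c=s["color"][100:380,180:420,::-1]
cv2.imwrite("pics/s2.png",cv2.convertScaleAbs(cv2.resize(c,None,fx=2.1,fy=2.1,interpolation=2),alpha=1.3))
E
```

```text
clock: 7.75
tool_pos: [0.509, -0.0152, 0.3028]
orientation: [-179.9, 0.0, -92.5]
force: [-0.3, -0.1, -0.3]
opening: 0.0481
gripper_force: 0.0
clock: 8.38
tool_pos: [0.4902, 0.0353, 0.3796]
orientation: [-179.8, 0.1, -92.5]
force: [0.1, -0.0, -0.1]
opening: 0.0623
gripper_force: 0.0
clock: 9.0
tool_pos: [0.4436, 0.1604, 0.3787]
orientation: [-179.9, 0.0, -92.5]
force: [0.2, 0.1, 0.5]
opening: 0.066
gripper_force: 0.0
clock: 9.62
tool_pos: [0.3973, 0.2851, 0.3787]
orientation: [-179.9, 0.1, -92.5]
force: [0.4, -0.0, 0.2]
opening: 0.0658
gripper_force: 0.0
clock: 10.25
tool_pos: [0.3884, 0.3092, 0.3786]
orientation: [-179.9, 0.0, -62.3]
force: [-0.2, -0.3, -0.0]
opening: 0.0655
gripper_force: 0.0
clock: 10.88
tool_pos: [0.3885, 0.3094, 0.3031]
orientation: [-179.9, -0.0, -32.3]
force: [-0.3, -0.6, 0.3]
opening: 0.0658
gripper_force: 0.0
clock: 11.38
tool_pos: [0.3883, 0.3092, 0.303]
orientation: [-180.0, -0.0, -19.4]
force: [-0.6, -0.2, 0.7]
opening: 0.0658
gripper_force: 0.0
```

View pics/s2.png

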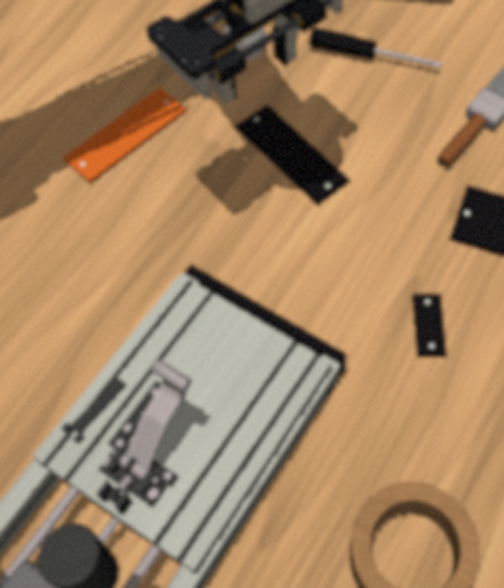

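The clip stays up, with its bar near (170,375) in the crop, and the gripper is above the blank's trailing end. I'll descend and grip.

```bash
python3 -m handwheel '[[0.5,-0.67,-0.756,0,0,0,0],[0.5,0,0,1,0,0,0],[0.5,0,0,1,0,0,0],[0.5,0,0,1,0,0,0],[0.5,0,0,1,0,0,0]]'
python3 -m handwheel '[[0.5,0,0,0.5,0,0,0],[0.5,0,0,0.42,0,0,0],[0.5,0,0,0,0,0,0]]'
python3 -m handwheel '[[-1,0,0,0,0,0,0],[-1,0,0,0,0,0,0],[-1,0,0,0,0,0,0],[-1,0,0,0,0,0,0]]'
```

```text
clock: 12.05
tool_pos: [0.3787, 0.3326, 0.2019]
orientation: [-180.0, -0.0, -19.4]
force: [0.1, -0.2, 0.7]
opening: 0.0654
gripper_force: 0.0
clock: 12.42
tool_pos: [0.3788, 0.3326, 0.1793]
orientation: [180.0, -0.0, -19.3]
force: [-0.3, -0.2, -0.2]
opening: 0.0657
gripper_force: 0.0
clock: 12.92
tool_pos: [0.3787, 0.3326, 0.1799]
orientation: [-180.0, -0.0, -19.3]
force: [-0.6, -0.2, 5.5]
opening: 0.0493
gripper_force: 30.0
```

```bash
python3 -m handwheel '[[-1,0,0,-0.5,0,0,0],[-1,0,0,-1,0,0,0],[-1,0,0,-1,0,0,0],[-1,0,0,-1,0,0,1],[-1,0,0,-0.5,0,0,1]]'
python3 -m handwheel '[[-1,0,0,0,0,0,1],[-1,0,0,0,0,0,1],[-1,0,0,0,0,0,1],[-1,0,0,0,0,0,1],[-1,0,0,0,0,0,1]]'
python3 -m handwheel '[[-1,0,0,0,0,0,1],[-1,0,0,0,0,0,1],[-1,0,0,0,0,0,1],[-1,0,0,0,0,0,1],[-1,0,0,0,0,0,1]]'
python3 -m handwheel '[[-1,0,0,0,0,0,0.2],[-1,0.5,-0.4,0,0,0,0],[-1,0.95,-0.85,0,0,0,0],[-1,0.95,-0.85,0,0,0,0],[-1,0.95,-0.85,0,0,0,0]]'
python3 -m handwheel '[[-1,0.95,-0.85,0,0,0,0],[-1,0.95,-0.85,0,0,0,0],[-1,0.95,-0.85,0,0,0,0],[-1,0.5,-0.5,0,0,0,0],[-1,0,0,0,0,0,0]]'
python3 - <<'E'
from h import *
s=snapshot("scene"); c=s["color"][100:380,180:420,::-1]
cv2.imwrite("pics/s3.png",cv2.convertScaleAbs(cv2.resize(c,None,fx=2.1,fy=2.1,interpolation=2),alpha=1.4))
E
```

```text
clock: 13.55
tool_pos: [0.3787, 0.3325, 0.2815]
orientation: [-179.9, 0.0, -31.5]
force: [0.5, 0.2, -1.2]
opening: 0.0494
gripper_force: 30.0
clock: 14.18
tool_pos: [0.3785, 0.3322, 0.28]
orientation: [-180.0, 0.0, -61.5]
force: [-0.2, -0.6, -0.8]
opening: 0.0491
gripper_force: 30.0
clock: 14.8
tool_pos: [0.3785, 0.3322, 0.28]
orientation: [180.0, 0.0, -91.5]
force: [-0.3, -0.3, -0.7]
opening: 0.049
gripper_force: 30.0
clock: 15.42
tool_pos: [0.4494, 0.2441, 0.2796]
orientation: [180.0, -0.0, -92.4]
force: [0.4, 0.6, -0.6]
opening: 0.049
gripper_force: 30.0
clock: 16.05
tool_pos: [0.5218, 0.1574, 0.2793]
orientation: [180.0, -0.0, -92.6]
force: [-0.5, -0.2, -0.2]
opening: 0.0493
gripper_force: 30.0
```

View pics/s3.png

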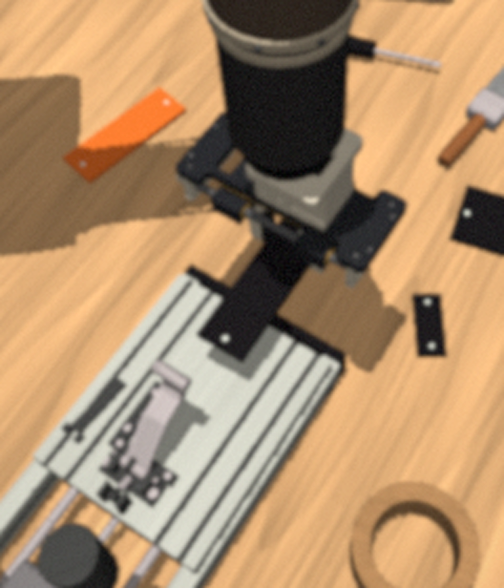

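The plate's leading end is near (220,348) in the crop, in front of and below the raised clip. I'll lower it and slide it in.

```bash
python3 - <<'E'
from h import *
s=snapshot("scene")
for p in((275.2,259.5),(294.3,271.4)): print(ray(s,p,.105))
E
python3 -m handwheel '[[-1,0,0,0.6,0,0,0],[-1,0,0,0.6,0,0,0],[-1,0,0,0.4,0,0,0],[-1,0,0,0,0,0,0]]'
python3 -m handwheel '[[-1,0.6,0,0,0,0,0],[-1,0.7,0,0,0,0,0],[-1,0.7,0,0,0,0,0],[-1,0.7,0,0,0,0,0],[-1,0.5,0,0,0,0,0]]'
python3 -m handwheel '[[-1,0,0,0.06,0,0,0],[-1,0,0,0.06,0,0,0],[-1,0,0,0,0,0,0]]'
```

```text
[0.49934454 0.0351504  0.105     ]
[0.54377623 0.03263139 0.105     ]
clock: 16.65
tool_pos: [0.5208, 0.1586, 0.2381]
orientation: [179.9, -0.1, -92.5]
force: [0.4, 0.4, -0.4]
opening: 0.0493
gripper_force: 30.0
clock: 17.27
tool_pos: [0.5176, 0.0771, 0.2396]
orientation: [-180.0, 0.0, -92.5]
force: [0.6, 0.8, -0.9]
opening: 0.0489
gripper_force: 30.0
clock: 17.65
tool_pos: [0.5178, 0.079, 0.2362]
orientation: [180.0, -0.0, -92.5]
force: [-0.4, 0.3, 0.1]
opening: 0.0492
gripper_force: 30.0
```

```bash
python3 -m handwheel '[[-1,0,0,0.03,0,0,0],[-1,0.2,0.03,0,0,0,0],[-1,0.2,0.03,0,0,0,0],[-1,0.14,0.03,0,0,0,0],[-1,0,0,0,0,0,0]]'
python3 -m handwheel '[[-1,0.03,0.03,0,0,0,0],[-1,0.03,0.03,0,0,0,0],[-1,0.03,0,0,0,0,0],[-1,0,0,0,0,0,0]]'
```

```text
clock: 18.27
tool_pos: [0.5148, 0.0649, 0.2357]
orientation: [180.0, 0.0, -92.5]
force: [-0.6, -0.6, -0.9]
opening: 0.0491
gripper_force: 30.0
clock: 18.77
tool_pos: [0.5133, 0.0631, 0.2357]
orientation: [180.0, -0.0, -92.5]
force: [-0.5, 0.5, -0.7]
opening: 0.049
gripper_force: 30.0
```

```bash
python3 -m handwheel '[[-1,0.03,0,0.02,0,0,0],[-1,0.03,0,0,0,0,0],[-1,0,0,0,0,0,0]]'
python3 -m handwheel '[[-1,0.02,0.02,0,0,0,0],[-1,0.02,0.02,0,0,0,0],[-1,0,0,0,0,0,0]]'
python3 -m handwheel '[[-1,0.02,0,0,0,0,0],[-1,0.02,0,0,0,0,0],[-1,0,0,0,0,0,0]]'
```

```text
clock: 19.15
tool_pos: [0.5133, 0.0615, 0.2352]
orientation: [180.0, -0.0, -92.5]
force: [-0.5, 0.0, 0.0]
opening: 0.0492
gripper_force: 30.0
clock: 19.52
tool_pos: [0.5122, 0.0606, 0.2352]
orientation: [180.0, -0.0, -92.5]
force: [-0.8, 0.3, -0.3]
opening: 0.049
gripper_force: 30.0
clock: 19.9
tool_pos: [0.5122, 0.0596, 0.2352]
orientation: [-180.0, 0.0, -92.5]
force: [0.4, -0.0, -0.3]
opening: 0.0495
gripper_force: 30.0
```

```bash
python3 -m handwheel '[[-1,0.02,0,0.01,0,0,0],[-1,0.02,0,0,0,0,0],[-1,0,0,0,0,0,0]]'
python3 -m handwheel '[[-1,0,0.02,0,0,0,0],[-1,0,0.02,0,0,0,0],[-1,0,0,0,0,0,0]]'
python3 -m handwheel '[[-1,0.02,0,0,0,0,0],[-1,0.02,0,0,0,0,0],[-1,0,0,0,0,0,0]]'
```

```text
clock: 20.27
tool_pos: [0.5122, 0.0586, 0.2349]
orientation: [-180.0, -0.0, -92.5]
force: [-0.7, -0.1, -0.3]
opening: 0.0493
gripper_force: 30.0
clock: 20.65
tool_pos: [0.5111, 0.0587, 0.2349]
orientation: [-180.0, 0.0, -92.5]
force: [-0.6, 0.3, -0.0]
opening: 0.0492
gripper_force: 30.0
clock: 21.02
tool_pos: [0.5111, 0.0576, 0.2349]
orientation: [-180.0, 0.0, -92.5]
force: [1.0, 0.5, 1.0]
opening: 0.0492
gripper_force: 30.0
```

```bash
python3 -m handwheel '[[-1,0.02,0,0,0,0,0],[-1,0.01,0,0,0,0,0],[-1,0,0,0,0,0,0]]'
python3 -m handwheel '[[-1,0,0.02,0,0,0,0],[-1,0,0.01,0,0,0,0],[-1,0,0,0,0,0,0]]'
python3 -m handwheel '[[-1,0.02,0,0,0,0,0],[-1,0.01,0,0,0,0,0],[-1,0,0,0,0,0,0]]'
```

```text
clock: 21.4
tool_pos: [0.5111, 0.0569, 0.2349]
orientation: [-180.0, 0.0, -92.5]
force: [0.5, 0.5, 0.5]
opening: 0.0488
gripper_force: 30.0
clock: 21.78
tool_pos: [0.5104, 0.0569, 0.2349]
orientation: [-180.0, 0.0, -92.5]
force: [0.8, 0.3, -0.2]
opening: 0.0489
gripper_force: 30.0
clock: 22.15
tool_pos: [0.5103, 0.0562, 0.2349]
orientation: [-180.0, 0.0, -92.5]
force: [1.0, 0.6, 0.0]
opening: 0.0497
gripper_force: 30.0
```

```bash
python3 -m handwheel '[[-1,0.02,0,0,0,0,0],[-1,0.01,0,0,0,0,0],[-1,0,0,0,0,0,0]]'
python3 -m handwheel '[[-1,0.02,0,0,0,0,0],[-1,0.01,0,0,0,0,0],[-1,0,0,0,0,0,0]]'
python3 -m handwheel '[[-1,0,0.02,0,0,0,0],[-1,0,0.01,0,0,0,0],[-1,0,0,0,0,0,0]]'
```

```text
clock: 22.52
tool_pos: [0.5103, 0.0555, 0.2349]
orientation: [-180.0, 0.0, -92.5]
force: [2.2, 0.4, -1.3]
opening: 0.0492
gripper_force: 30.0
clock: 22.9
tool_pos: [0.5103, 0.0547, 0.2349]
orientation: [-180.0, 0.0, -92.5]
force: [1.8, 1.1, -0.2]
opening: 0.0492
gripper_force: 30.0
clock: 23.28
tool_pos: [0.5098, 0.0548, 0.2351]
orientation: [-179.9, 0.0, -92.5]
force: [4.2, -0.5, -1.1]
opening: 0.0494
gripper_force: 30.1
```

```bash
python3 -m handwheel '[[-1,0.02,0,0,0,0,0],[-1,0.01,0,0,0,0,0],[-1,0,0,0,0,0,0]]'
python3 -m handwheel '[[-1,0.02,0,0,0,0,0],[-1,0.01,0,0,0,0,0],[-1,0,0,0,0,0,0]]'
python3 - <<'E'
from h import *
s=snapshot("scene"); c=s["color"][230:350,200:350,::-1]
cv2.imwrite("pics/s4.png",cv2.convertScaleAbs(cv2.resize(c,None,fx=4.5,fy=4.5,interpolation=2),alpha=1.8))
E
```

```text
clock: 23.65
tool_pos: [0.5098, 0.0543, 0.2352]
orientation: [-179.9, 0.0, -92.5]
force: [4.2, 1.7, -0.8]
opening: 0.0493
gripper_force: 30.0
clock: 24.02
tool_pos: [0.5098, 0.0536, 0.2352]
orientation: [-179.9, 0.0, -92.5]
force: [4.0, 2.2, -0.6]
opening: 0.0489
gripper_force: 30.0
```

View pics/s4.png

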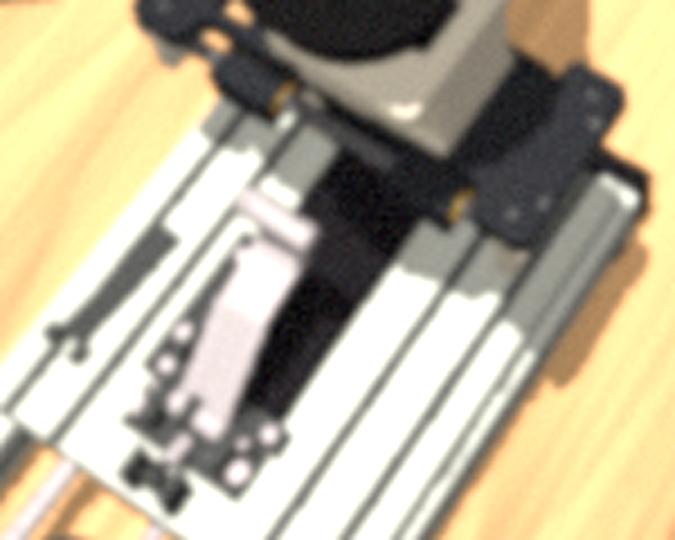

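The plate's leading end is at the stop, near (265,400) in the crop. I'll press a little further in x.

```bash
python3 -m handwheel '[[-1,0.02,0,0,0,0,0],[-1,0,0,0,0,0,0],[-1,0,0,0,0,0,0]]'
python3 -m handwheel '[[-1,0.02,0,0,0,0,0],[-1,0,0,0,0,0,0],[-1,0,0,0,0,0,0]]'
```

```text
clock: 24.45
tool_pos: [0.5098, 0.0531, 0.2352]
orientation: [-179.9, 0.0, -92.5]
force: [4.9, 2.1, -0.2]
opening: 0.0491
gripper_force: 30.0
clock: 24.82
tool_pos: [0.5098, 0.0525, 0.2352]
orientation: [-179.9, 0.0, -92.5]
force: [5.2, 2.5, -1.1]
opening: 0.0496
gripper_force: 30.0
```

```bash
python3 -m handwheel '[[-1,0.02,0,0,0,0,0],[-1,0,0,0,0,0,0]]'
python3 -m handwheel '[[-1,0.02,0,0,0,0,0],[-1,0,0,0,0,0,0]]'
python3 -m handwheel '[[-1,0.02,0,0,0,0,0],[-1,0,0,0,0,0,0]]'
```

```text
clock: 25.08
tool_pos: [0.5098, 0.0523, 0.2352]
orientation: [-179.9, 0.1, -92.5]
force: [3.8, 3.9, 0.2]
opening: 0.0492
gripper_force: 30.0
clock: 25.32
tool_pos: [0.5098, 0.0521, 0.2352]
orientation: [-179.9, 0.1, -92.5]
force: [2.9, 6.3, -0.2]
opening: 0.0495
gripper_force: 30.0
clock: 25.58
tool_pos: [0.5098, 0.0519, 0.2352]
orientation: [-179.9, 0.1, -92.5]
force: [2.8, 8.5, -0.9]
opening: 0.0493
gripper_force: 30.0
```

```bash
python3 -m handwheel '[[-1,-0.01,0.02,0,0,0,0],[-1,0,0,0,0,0,0],[-1,0,0,0,0,0,0]]'
python3 -m handwheel '[[-1,0,0.02,0,0,0,0],[-1,0,0,0,0,0,0],[-1,0,0,0,0,0,0]]'
```

```text
clock: 25.95
tool_pos: [0.5096, 0.0521, 0.2353]
orientation: [-179.9, 0.1, -92.5]
force: [4.9, 6.1, -0.5]
opening: 0.0492
gripper_force: 30.0
clock: 26.32
tool_pos: [0.5094, 0.0521, 0.2354]
orientation: [-179.8, 0.1, -92.5]
force: [5.3, 5.8, -1.4]
opening: 0.0493
gripper_force: 30.0
```

```bash
python3 -m handwheel '[[-1,0,0.02,0,0,0,0],[-1,0,0,0,0,0,0],[-1,0,0,0,0,0,0]]'
python3 -m handwheel '[[0.3,0,0,0,0,0,0],[0.3,0,0,0,0,0,0],[0.3,0,0,0,0,0,0]]'
python3 -m handwheel '[[0.3,0,0,-0.5,0,0,0],[0.3,0,0,-1,0,0,0],[0.3,0,0,-1,0,0,0],[0.3,0,0,-1,0,0,0],[0.3,0,0,-0.5,0,0,0]]'
python3 - <<'E'
from h import *
s=snapshot("scene"); c=s["color"][230:350,200:350,::-1]
cv2.imwrite("pics/s5.png",cv2.convertScaleAbs(cv2.resize(c,None,fx=4.5,fy=4.5,interpolation=2),alpha=1.8))
E
```

```text
clock: 26.7
tool_pos: [0.5092, 0.0522, 0.2356]
orientation: [-179.8, 0.1, -92.4]
force: [6.7, 5.8, -1.5]
opening: 0.0496
gripper_force: 30.1
clock: 27.08
tool_pos: [0.507, 0.0506, 0.2345]
orientation: [179.9, -0.0, -92.5]
force: [0.5, 0.6, 0.4]
opening: 0.0569
gripper_force: 0.2
clock: 27.7
tool_pos: [0.5076, 0.0509, 0.3367]
orientation: [-179.9, 0.0, -92.5]
force: [1.0, 0.6, -0.1]
opening: 0.0567
gripper_force: 0.0
```

View pics/s5.png

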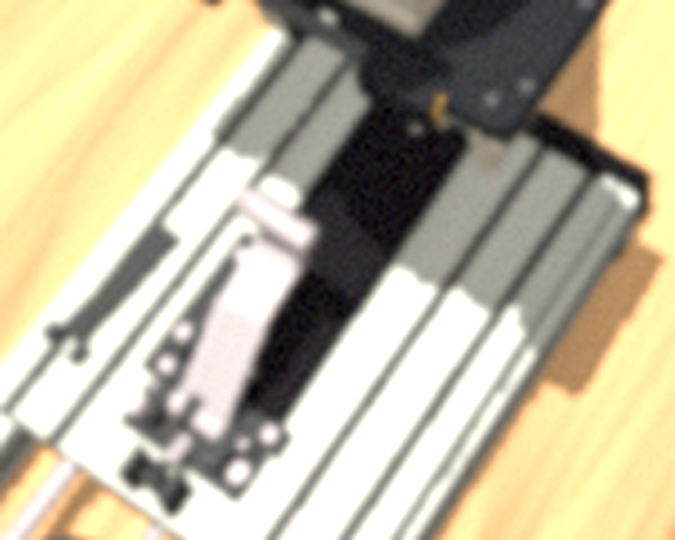

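The plate lies parallel in the corner and the clip is still up. I'll go back to the raised bar and pinch it.

```bash
python3 -m handwheel '[[0.3,0.7,-0.13,0,0,0,0],[0.3,1,0,0,0,0,0],[0.3,0.97,0,0,0,0,0],[0.3,0,0,0,0,0,0]]'
python3 -m handwheel '[[0.3,0,0,0.7,0,0,0],[0.3,0,0,0.63,0,0,0],[0.3,0,0,0,0,0,0]]'
python3 -m handwheel '[[-1,0,0,0,0,0,0],[-1,0,0,0,0,0,0],[-1,0,0,0,0,0,0],[-1,0,0,0,0,0,0]]'
```

```text
clock: 28.25
tool_pos: [0.5075, -0.0177, 0.3337]
orientation: [179.9, -0.0, -92.6]
force: [-0.4, 0.1, -0.0]
opening: 0.0567
gripper_force: 0.0
clock: 28.62
tool_pos: [0.5076, -0.016, 0.3]
orientation: [179.8, -0.1, -92.5]
force: [0.5, 0.6, -0.4]
opening: 0.0567
gripper_force: 0.0
clock: 29.12
tool_pos: [0.5081, -0.0157, 0.3021]
orientation: [-180.0, 0.0, -92.5]
force: [-3.2, 1.3, 3.6]
opening: 0.0332
gripper_force: 30.0
```

```bash
python3 -m handwheel '[[-1,-0.2,0,0.22,0,0,0],[-1,-0.24,0,0.32,0,0,0],[-1,-0.21,0,0.34,0,0,0],[-1,-0.17,0,0.36,0,0,0],[-1,0,0,0,0,0,0]]'
python3 -m handwheel '[[-1,-0.13,0,0.38,0,0,0],[-1,-0.06,0,0.26,0,0,0],[-1,0,0,0,0,0,0]]'
python3 -m handwheel '[[-1,-0.02,0,0.08,0,0,0],[-1,0,0,0,0,0,0]]'
```

```text
clock: 29.75
tool_pos: [0.5091, 0.0052, 0.2701]
orientation: [180.0, 0.0, -92.5]
force: [-1.5, 3.9, 2.0]
opening: 0.0334
gripper_force: 30.0
clock: 30.12
tool_pos: [0.5093, 0.0098, 0.2539]
orientation: [180.0, 0.0, -92.5]
force: [-0.6, 5.0, -1.9]
opening: 0.0335
gripper_force: 30.0
clock: 30.38
tool_pos: [0.5093, 0.0101, 0.2523]
orientation: [180.0, 0.0, -92.5]
force: [-1.3, 5.1, -1.9]
opening: 0.0334
gripper_force: 30.0
```

```bash
python3 -m handwheel '[[-1,-0.04,0,0.06,0,0,0],[-1,0,0,0,0,0,0],[-1,0,0,0,0,0,0]]'
python3 -m handwheel '[[-1,-0.01,0,0.04,0,0,0],[-1,0,0,0,0,0,0],[-1,0,0,0,0,0,0]]'
python3 -m handwheel '[[-1,-0.01,0,0.04,0,0,0],[-1,0,0,0,0,0,0],[-1,0,0,0,0,0,0]]'
```

```text
clock: 30.75
tool_pos: [0.5093, 0.0106, 0.251]
orientation: [180.0, -0.0, -92.5]
force: [1.0, -1.8, -3.9]
opening: 0.0336
gripper_force: 30.0
clock: 31.12
tool_pos: [0.5093, 0.0109, 0.2501]
orientation: [180.0, -0.0, -92.5]
force: [0.5, -4.9, -3.7]
opening: 0.0333
gripper_force: 30.0
clock: 31.5
tool_pos: [0.5093, 0.0111, 0.2491]
orientation: [180.0, -0.0, -92.5]
force: [2.0, -5.8, -3.6]
opening: 0.0337
gripper_force: 30.0
```

```bash
python3 -m handwheel '[[-1,0.02,0,0.03,0,0,0],[-1,0,0,0,0,0,0],[-1,0,0,0,0,0,0]]'
python3 -m handwheel '[[-1,0,0,0.03,0,0,0],[-1,0,0,0,0,0,0],[-1,0,0,0,0,0,0]]'
```

```text
clock: 31.88
tool_pos: [0.5093, 0.0111, 0.2484]
orientation: [180.0, 0.0, -92.5]
force: [0.8, -1.6, -3.8]
opening: 0.0333
gripper_force: 30.0
clock: 32.25
tool_pos: [0.5093, 0.0111, 0.2478]
orientation: [-180.0, 0.0, -92.5]
force: [-1.5, -0.2, 0.2]
opening: 0.0336
gripper_force: 30.0
```

```bash
python3 -m handwheel '[[-1,0,0,0.01,0,0,0],[-1,0,0,0,0,0,0],[-1,0,0,0,0,0,0]]'
python3 -m handwheel '[[0.3,0,0,0,0,0,0],[0.3,0,0,0,0,0,0],[0.3,0,0,0,0,0,0]]'
python3 -m handwheel '[[0.3,0,0,-0.5,0,0,0],[0.3,0,0,-1,0,0,0],[0.3,0,0,-1,0,0,0],[0.3,-0.8,0,-1,0,0,0],[0.3,-1,0,-0.8,0,0,0]]'
python3 -m handwheel '[[0.3,-1,0,0,0,0,0],[0.3,-1,0,0,0,0,0],[0.3,-1,0,0,0,0,0],[0.3,-1,0,0,0,0,0],[0.3,0,0,0,0,0,0]]'
python3 - <<'E'
from h import *
s=snapshot("top"); c=s["color"][135:240,335:485,::-1]
cv2.imwrite("pics/t6.png",cv2.convertScaleAbs(cv2.resize(c,None,fx=5,fy=5,interpolation=2),alpha=1.3))
f=lambda x,y,z: ray(s,(x,y),z)
for X in ((.5065,-.0666,.061),(.4815,-.0656,.061),(.488,.084,.061),(.538,.082,.061)): print((proj(s,np.array(X))-[335,135])*5)
E
```

```text
clock: 32.62
tool_pos: [0.5093, 0.0111, 0.2477]
orientation: [-180.0, 0.0, -92.5]
force: [-3.7, 1.2, 5.5]
opening: 0.0334
gripper_force: 30.0
clock: 33.0
tool_pos: [0.5095, 0.011, 0.2473]
orientation: [-180.0, 0.0, -92.5]
force: [0.4, -0.1, 0.0]
opening: 0.0552
gripper_force: 0.0
clock: 33.62
tool_pos: [0.5113, 0.0561, 0.3571]
orientation: [-179.9, 0.0, -92.5]
force: [0.9, 0.5, 0.2]
opening: 0.0567
gripper_force: 0.0
clock: 34.25
tool_pos: [0.5158, 0.1571, 0.3557]
orientation: [-180.0, 0.0, -92.4]
force: [-0.3, -0.1, -0.7]
opening: 0.057
gripper_force: 0.0
[470.53692255 253.8017755 ]
[470.49338719 304.42813013]
[167.17551803 297.83576913]
[168.15438728 196.51938627]
```

View pics/t6.png

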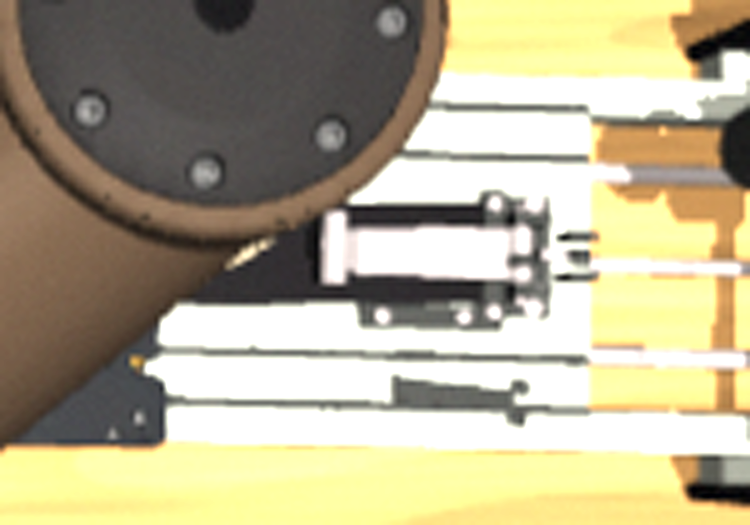

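The clip is down on the plate. The plate looks flush with the stop at about x=483 and with the fence at about y=300, and the arm is clear, so I'm handing in.

```bash
python3 -c "
from plant import *
print(close_job())"
```

```text
the job is handed in; nothing more can be done
None
```

I handed the job in at about 34 s: the plate looks flush against the end stop and side fence, and the clip is down on it, lowered under control. The simulator returned no verdict.

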